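# Put four things in a kitchen drawer back into their own containers

### The job

In this drawer the things have got into one another's containers. Put each thing upright in the middle of its own: the straw cup in the rattan basket, the glass bowl on the steel draining rack, the wooden box in the white plastic bin lying straight along it, the steel canister in the round wooden tray; put one aside on the empty cork trivet to make room. Set things down rather than letting them fall, and leave the spoon rack standing where it is.

Things in the scene. Friction and masses are not known exactly. Their poses are not given: they have to be found in the camera images.
- cup: Purple toddler cup with a closed flip-top over its straw: round body 58 mm across, from 84 mm up a round lid 62 mm across and 25 mm high, on that a flat cover 44 x 22 mm; 118 mm tall in all, about 0.14 kg. Origin: centre of its underside, z up its axis. Starts in the wooden tray or the bin.
- bowl: Small open clear-glass prep bowl, 42 mm high, steep-sided: 48 mm across the foot, 62 mm at 12 mm up, 66 mm at the rim, wall 3.5 mm, about 0.13 kg; can be taken across its outside. Origin: centre of its underside, z up its axis. Starts in the bin or the wooden tray.
- box: Closed wooden box with a sliding lid (lid and box stay together), 90 mm (its x) x 48 mm (its y) x 50 mm high, about 0.15 kg; graspable across its 48 mm width. Origin: centre of its underside, z up. Starts in the basket or on the draining rack, at any slant up to 0.6 rad from it (plus the container's own).
- canister: Round steel canister with a lid: body 58 mm across, lid 60 mm across from 64 to 83 mm up, then a black knob 20 mm across; 96 mm tall in all, about 0.18 kg. Origin: centre of its underside, z up its axis. Starts on the draining rack or in the basket.
- basket: Home of the cup. Square rattan-look plastic basket, about 145 x 145 mm over the weave, 128 mm inside, woven walls 48 mm high. Fixed. Origin: centre of its underside (8 mm above the worktop, as for all five containers, on the drawer's floor); its inner floor is 6 mm above the origin. x and y run along its sides; all five containers are turned by at most 0.18 rad.
- drain_rack: Home of the bowl. Square steel draining rack 140 x 140 mm: parallel wires over a drip pan, with a round-wire edge 11 mm high; inside 128 mm. Fixed. Origin: centre of its underside; the flat top of the wires, where things stand, is 6 mm above the origin.
- bin: Home of the box. White plastic open bin, 156 mm (its x) x 126 mm (its y) outside, 150 x 120 mm inside, 32 mm high. Fixed. Origin: centre of its underside; inner floor 6 mm above the origin.
- wood_tray: Home of the canister. Round wooden tray, 140 mm across outside, 124 mm inside, rim 18 mm high. Fixed. Origin: centre of its underside; inner floor 6 mm above the origin.
- trivet: Round cork trivet, 130 mm across, 6 mm thick, empty at the start: the spot for putting a thing aside. Fixed. Origin: centre of its underside; its flat top is 6 mm above the origin.
- spoon_rack: Slotted steel spoon rack standing loose on the drawer's floor, 80 mm (x) x 50 mm (y) x 92 mm, with three small spoons sticking up to 155 mm above its underside; about 0.45 kg, easily knocked. Not to be moved. Origin: centre of its underside. A drawer wall 110 mm high (on the robot's side; 80 mm on the others) runs round everything; a glass food jar and a salt shaker, 65 mm high at most, stand between the containers nearest the robot.
There are look-alikes about, which are no part of the job. Of the things like the cup, leave any that is red; of the rest the larger one is meant.

How it is judged (in metres and radians):
On the way:
1. one of the four things has been put aside on the cork trivet, upright and let go (((horizontal distance between cup and trivet below 0.05 m and z of cup in the frame of trivet between 0.001 and 0.011 m and angle between cup's own z axis and vertical below 0.1 rad and linear speed of cup below 0.02 m/s and angular speed of cup below 0.2 rad/s and contact force between cup and the fingers below 0.05 N) or (horizontal distance between bowl and trivet below 0.05 m and z of bowl in the frame of trivet between 0.001 and 0.011 m and angle between bowl's own z axis and vertical below 0.1 rad and linear speed of bowl below 0.02 m/s and angular speed of bowl below 0.2 rad/s and contact force between bowl and the fingers below 0.05 N) or (horizontal distance between box and trivet below 0.05 m and z of box in the frame of trivet between 0.001 and 0.011 m and angle between box's own z axis and vertical below 0.1 rad and linear speed of box below 0.02 m/s and angular speed of box below 0.2 rad/s and contact force between box and the fingers below 0.05 N) or (horizontal distance between canister and trivet below 0.05 m and z of canister in the frame of trivet between 0.001 and 0.011 m and angle between canister's own z axis and vertical below 0.1 rad and linear speed of canister below 0.02 m/s and angular speed of canister below 0.2 rad/s and contact force between canister and the fingers below 0.05 N))), for 0.1 s.
At the end, for the whole second after the job is handed in: The cup stands in the basket, the bowl on the draining rack, the box in the bin and the canister in the wooden tray: each within 15 mm of the middle of its container, on its floor (within 5 mm), upright within 0.1 rad, at rest and let go; the box's long side is within 0.25 rad of the bin's (horizontal distance between cup and basket below 0.015 m and z of cup in the frame of basket between 0.001 and 0.011 m and angle between each of cup, bowl, box, canister's own z axis and vertical below 0.1 rad and linear speed of each of cup, bowl, box, canister below 0.02 m/s and angular speed of each of cup, bowl, box, canister below 0.2 rad/s and contact force between each of cup, bowl, box, canister and the fingers below 0.05 N and horizontal distance between bowl and drain_rack below 0.015 m and z of bowl in the frame of drain_rack between 0.001 and 0.011 m and horizontal distance between box and bin below 0.015 m and z of box in the frame of bin between 0.001 and 0.011 m and horizontal distance between canister and wood_tray below 0.015 m and z of canister in the frame of wood_tray between 0.001 and 0.011 m and angle between the x axis of box and the x axis of bin, either way round below 0.25 rad); the robot touches nothing.
It fails at once if a thing is let fall (moving faster than 0.6 m/s with no finger on it, a drop of about 2 cm) ((linear speed of cup above 0.6 m/s and contact force between cup and the fingers below 0.05 N) or (linear speed of bowl above 0.6 m/s and contact force between bowl and the fingers below 0.05 N) or (linear speed of box above 0.6 m/s and contact force between box and the fingers below 0.05 N) or (linear speed of canister above 0.6 m/s and contact force between canister and the fingers below 0.05 N)).
It fails at once if the spoon rack is pushed more than 20 mm or tips more than 0.2 rad (distance of spoon_rack from where it was at the start of the episode above 0.02 m or angle between spoon_rack's own z axis and vertical above 0.2 rad).
It also fails if it takes over 138 s, if anything falls off the work surface, if the arm or the gripper's body presses on something with over 40 N, if the wrist force passes 120 N, or if a joint passes its speed limit or range.

### The arm

A 6-joint arm with a two-finger parallel gripper is mounted at the origin on the work surface. World frame = base frame: x ahead of the robot, y to its left, z up, the work surface at z = 0. Lengths are in m, angles in degrees, forces in N, time in s.
With the tool pointing down it reaches from about 0.3 to 0.95 m from the base axis. Payload 3.1 kg.
Tool frame: the origin (TCP) lies midway between the tips of the shut fingers; the grasp point (between the pads) lies 19 mm behind it; z points along the fingers, y is the line along which they close (so a half turn about z gives the same grasp; the last joint's range is limited). The gripper opens to 85 mm and grips with 20 to 120 N. Pads are 22 mm wide; open, the fingers measure 114 mm over their backs; the gripper's body (76 mm by 85 mm) begins 54 mm behind the grasp point. The pads swing forward as they close: fully open they stand 13 mm farther back than shut.
Start: joints at [60.808, 17.653, 93.61, -0, 68.738, -3.994], TCP at [0.266, 0.566, 0.206] pointing down, gripper open.
Joint ranges: [-175.34, 175.34], [-45.06, 112.39], [2.9, 150.54], [-68.45, 248.45], [3.09, 151.38], [-168.51, 168.51]. Speed limits (degrees/s): [159.86, 159.86, 180, 180, 180, 180].

### API

Orientations are given as [roll, pitch, yaw] about the fixed x, y, z axes, in that order (R = Rz(yaw) Ry(pitch) Rx(roll)).
In Python, from rig import read_state, vision, hand_in gives the robot as it stands.
- The arm moves only by the tool drive_tool, never from a script. Its argument "deltas" is text: rows parted by semicolons, each of 4 numbers parted by spaces: the shift along the tool's x, y, z in cm, then the turn about the tool's z in rad. A call has 1 to 8 rows; each row is the pose to reach, as a shift and turn from the pose commanded when the call began, along the tool's axes at that moment; what a row does not reach only later rows make up. A row lasts 1/8 s, in which the tool goes at most 62.5 mm and 10.7 degrees, less where a joint would pass 70% of its speed; a pose out of reach is approached as far as the arm can. A call with a gripper value outside its range is refused whole. "gripper" is the finger opening in cm, from 0 to 8.54, set as the call begins (left out, the last holds). The fingers move at their own pace and stop on an object; the grip force is fixed at half the most. Time passes only in rows, so rows that repeat a pose let the fingers close. It gives the time, the measured TCP pose, the force, the opening and the grip force at its end, in the units of the state.
- read_state(): the state, without advancing time (a new reading comes with each control period).
- vision.camera(name): name is "scene" or "side" or "wrist"; returns a dict with "img" (384x512x3 uint8, red, green, blue), "z_map" (384x512 float32, m along the optical axis (not along the pixel's ray), 0 where there is no reading), "intrinsics" (3x3 intrinsics, pixels), "dist_coeffs" ([k1, k2, p1, p2, k3] as OpenCV has them; the pictures are not rectified), "R" (3x3) and "t" (3): a world point X has camera coordinates R X + t. Camera axes: x right, y down, z forward; pixel columns grow to the right and rows downward; lengths in m; the calibration is good to about 2 mm. A picture is of the moment at which its call begins.
- hand_in(): hands the job in; it is judged then, once.
The state is a dict: "t": time; "joint_positions": joint angles; "qd": joint speeds; "effort": joint torques, N m; "eef_pos": TCP position; "tcp_rot": TCP orientation; "force": force on the tool from outside, world axes, zero at the start; "wrist_torque": the same for the moment, N m; "finger_gap": opening from 0.0 (shut) to 1.0 (fully open); "finger_force": force on a finger pad.
Only numpy, scipy, OpenCV 4.12 (cv2) and the standard library are available. Lean on these libraries where they do the work, as an engineer would, in place of code of your own. Each camera call takes 0.05 s, during which the arm holds its last target. There are 200 camera calls.

## Working session

There is one attempt and no reset: what is moved stays moved. The work goes in short steps, Python scripts to look and compute and a tool call to move; the robot and the scene stay as the last step left them, time stands still between calls to the robot, and variables do not carry over. Pictures are saved under pics/ and viewed, at most 14 in all, crops included, and the job is handed in when it is done.

Besides the shell and the picture viewer there is one more tool, called after ">>>" by a JSON object that holds its "api" and its "payload", one argument or row to a line. drive_tool: Moves the arm, as the interface text tells. Its arguments: {"type":"object","properties":{"deltas":{"type":"string"},"gripper":{"type":"number"}},"required":["deltas"]}

```bash
mkdir -p pics
cat > h.py <<'E'
import numpy as np, cv2
from rig import read_state, vision, hand_in
def cap(n):
    c=vision.camera(n); np.savez(f'{n}.npz',**c); return c
def load(n): return dict(np.load(f'{n}.npz'))
def cloud(c):
    h,w=c['z_map'].shape
    v,u=np.mgrid[:h,:w]
    p=cv2.undistortPoints(np.stack([u,v],-1).reshape(-1,1,2).astype(np.float64),c['intrinsics'],c['dist_coeffs']).reshape(h,w,2)
    z=c['z_map'][...,None]
    X=np.concatenate([p*z,z],-1)
    W=(X-c['t'])@c['R']
    W[c['z_map']==0]=np.nan
    return W
def save(n,img,s=1):
    if s!=1: img=cv2.resize(img,None,fx=s,fy=s,interpolation=cv2.INTER_CUBIC)
    cv2.imwrite(f'pics/{n}.png',img[...,::-1])
E
python3 - <<'E'
from h import *
for n in ['scene','side']:
    c=cap(n); save(n+'0',c['img'],1.5); print(n,-c['R'].T@c['t'])
print(read_state())
E
```

```text
scene [1.34481656 0.68553657 0.89782042]
side [-0.03497874 -0.70426789  1.01062418]
{'t': 0.1, 'joint_positions': array([ 6.08067350e+01,  1.76984691e+01,  9.36815460e+01,  1.53283629e-03,
        6.87383007e+01, -3.99358161e+00]), 'qd': array([ 0.04615637, -0.10395622, -0.17886182, -0.00520421, -0.03844946,
        0.07914877]), 'effort': array([-2.23035336e-04, -4.16409302e+01, -2.77646327e+01, -1.40754378e-05,
        4.05870655e-03,  4.31080835e-06]), 'eef_pos': array([0.26573882, 0.56481616, 0.20497902]), 'tcp_rot': array([-1.79882071e+02, -9.66394425e-03,  1.54799749e+02]), 'force': array([0.04492183, 0.14997073, 0.30935679]), 'wrist_torque': array([-0.02042044,  0.08164109,  0.04206549]), 'finger_force': 0.0, 'finger_gap': 0.9976184054195124}
```

View pics/scene0.png

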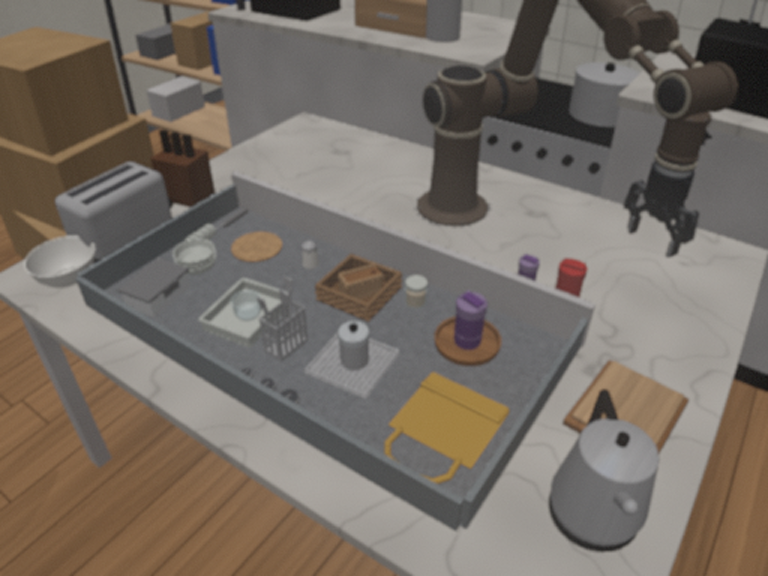

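View pics/side0.png

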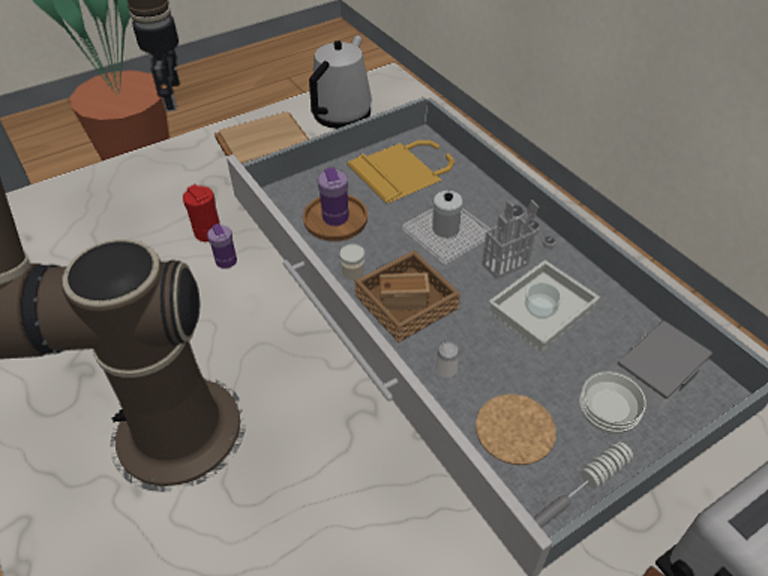

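The large purple cup stands in the tray (side view 333,200). Its look-alikes are the red one (201,213) and the small purple one (222,246), both outside the drawer. The box is in the basket (404,292), the canister on the rack (447,215), the bowl in the bin (543,300), and the trivet is empty (515,428). I'll build an orthographic top view from the depth data.

```bash
cat >> h.py <<'E'
def ortho(cs,x0=0.2,x1=0.95,y0=-0.6,y1=0.6,mm=2.,smooth=False):
    H=int((x1-x0)*1000/mm);Wd=int((y1-y0)*1000/mm)
    im=np.zeros((H,Wd,3),np.uint8);zm=np.full((H,Wd),-1.)
    P=np.concatenate([cloud(c).reshape(-1,3) for c in cs]);C=np.concatenate([c['img'].reshape(-1,3) for c in cs])
    ok=np.isfinite(P[:,0])&(P[:,2]<0.2);P=P[ok];C=C[ok]
    o=np.argsort(P[:,2]);P=P[o];C=C[o]
    r=((x1-P[:,0])*1000/mm).astype(int);q=((y1-P[:,1])*1000/mm).astype(int)
    k=(r>=0)&(r<H)&(q>=0)&(q<Wd)
    im[r[k],q[k]]=C[k];zm[r[k],q[k]]=P[k,2]
    return im,zm
E
python3 - <<'E'
from h import *
s,d=load('scene'),load('side')
im,zm=ortho([s,d],0.25,0.95,-0.55,0.55,2)
im=cv2.morphologyEx(im,cv2.MORPH_CLOSE,np.ones((3,3)))
for i in range(0,350,50): cv2.putText(im,'%.2f'%(0.95-i*.002),(0,i+5),0,.35,(255,255,0));cv2.line(im,(0,i),(550,i),(0,255,255),1)
for j in range(0,550,50): cv2.putText(im,'%.2f'%(0.55-j*.002),(j,345),0,.35,(255,255,0));cv2.line(im,(j,0),(j,350),(0,255,255),1)
save('ortho0',im,1.4)
P=cloud(d)
for n,(u,v) in dict(traycup=(333,185),canknob=(447,197),box=(404,285),bowl=(543,300),triv=(515,428),trayF=(333,230),spoon=(510,235)).items(): print(n,P[int(v/1.5),int(u/1.5)])
E
```

```text
traycup [0.46565974 0.28230811 0.12165163]
canknob [0.64532352 0.13640378 0.10914904]
box [0.46230677 0.02006724 0.06061282]
bowl [ 0.68486688 -0.12652097  0.01855203]
triv [ 0.4593543  -0.31016044  0.01783832]
trayF [0.44989762 0.26854762 0.01661541]
spoon [0.71972683 0.01989599 0.05854883]
```

View pics/ortho0.png

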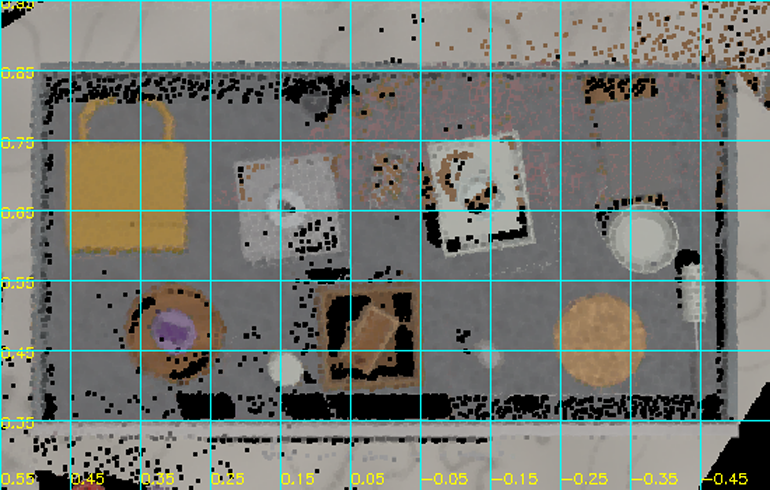

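Run:
```python
from h import *
s,d=load('scene'),load('side')
P=np.concatenate([cloud(c).reshape(-1,3) for c in(s,d)])
C=np.concatenate([c['img'].reshape(-1,3) for c in(s,d)]).astype(int)
def sel(x,y,r,z0,z1,m=None):
    k=(abs(P[:,0]-x)<r)&(abs(P[:,1]-y)<r)&(P[:,2]>z0)&(P[:,2]<z1)
    return P[k] if m is None else P[k&m]
def rect(n,Q):
    a,b=np.percentile(Q,[1,99],axis=0)[:, :2]
    # drop isolated
    from scipy.spatial import cKDTree
    t=cKDTree(Q[:,:2]);k=t.query(Q[:,:2],4)[0][:,3]<0.006;Q=Q[k]
    r=cv2.minAreaRect((Q[:,:2]*1000).astype(np.float32)); print(n,len(Q),np.round(r[0],1),np.round(r[1],1),round(r[2],1),'z',np.percentile(Q[:,2],[10,50,90]).round(4))
    h=cv2.minEnclosingCircle((Q[:,:2]*1000).astype(np.float32)); print('   circ',np.round(h[0],1),round(h[1],1))
rect('basket',sel(.468,.024,.1,.045,.062))
rect('box',sel(.468,.02,.06,.055,.075))
rect('rack',sel(.653,.139,.095,.0145,.024))
rect('bin',sel(.673,-.139,.105,.03,.045))
rect('tray',sel(.474,.299,.08,.02,.03))
rect('cuptop',sel(.474,.299,.08,.08,.15))
rect('cupcover',sel(.474,.299,.08,.122,.15))
rect('can lid',sel(.65,.139,.06,.075,.1))
rect('knob',sel(.65,.139,.06,.1,.12))
brown=(C[:,0]-C[:,2]>35)
rect('trivet',sel(.464,-.307,.08,.008,.022,brown))
rect('bowl',sel(.673,-.13,.05,.035,.075))
rect('spoon',sel(.71,.0,.05,.05,.2))
rect('spoonT',sel(.71,.0,.08,.11,.2))
rect('jar',sel(.43,.14,.04,.03,.1)); rect('salt',sel(.45,-.145,.04,.03,.1))
```

```text
basket 1740 [468.6  36.5] [151.9 180.6] 2.9 z [0.0479 0.055  0.0604]
   circ [467.3  33.5] 110.7
box 753 [453.8  29.8] [ 56.8 120.5] 59.6 z [0.0572 0.0613 0.0656]
   circ [456.7  34.2] 62.8
rack 579 [654.5 138.4] [145.3 143.6] 5.8 z [0.0152 0.018  0.0219]
   circ [654.8 138.7] 96.9
bin 1180 [ 673.2 -137.1] [168.7 136.8] 8.1 z [0.0317 0.0383 0.0424]
   circ [ 673.5 -137. ] 106.0
tray 496 [474.8 300.8] [139.6 140.3] 78.0 z [0.0214 0.0249 0.0283]
   circ [476.1 300.9] 73.1
cuptop 806 [475.3 301.7] [69.4 61.1] 41.6 z [0.0883 0.1197 0.1306]
   circ [474.5 301. ] 35.8
cupcover 295 [471.6 301.7] [53.8 59.7] 7.4 z [0.1233 0.1284 0.1341]
   circ [473.1 302.5] 31.7
can lid 493 [652.6 141.2] [67.6 59.8] 52.8 z [0.0812 0.0942 0.0982]
   circ [653.9 140.2] 34.6
knob 70 [645.9 136.5] [45.4 24.3] 53.2 z [0.101  0.1068 0.1111]
   circ [647.4 135.3] 22.8
trivet 2404 [ 463.4 -307.9] [132.  129.6] 22.5 z [0.0109 0.0137 0.0163]
   circ [ 462.9 -307. ] 67.5
bowl 499 [ 667.5 -123.8] [71.3 93.7] 6.6 z [0.0377 0.0477 0.0565]
   circ [ 660.6 -120.4] 51.7
spoon 1141 [697.9  -4.7] [56.9 79.1] 86.2 z [0.0584 0.0887 0.1447]
   circ [697.3  -3.4] 45.6
spoonT 356 [694.3  -2.9] [44.8 85.9] 89.4 z [0.1217 0.1433 0.1581]
   circ [694.3  -9.7] 43.8
jar 542 [423.3 143. ] [58.1 49.6] 39.9 z [0.0368 0.0631 0.0704]
   circ [423.9 142.6] 29.5
salt 361 [ 442.1 -147.2] [48.  36.1] 36.4 z [0.0352 0.0596 0.0703]
   circ [ 442.3 -146.4] 24.6
```

```bash
cat >> h.py <<'E'
def go(x,y,z,yaw):
    s=read_state();p=s['eef_pos'];a=np.radians(s['tcp_rot'][2])
    d=np.array([x,y,z])-p
    t=(np.degrees(a)-yaw+180)%360-180
    print('t%.1f'%s['t'],p.round(4),s['tcp_rot'].round(1),'delta cm: %.2f %.2f %.2f turn %.3f'%(100*(d[0]*np.cos(a)+d[1]*np.sin(a)),100*(d[0]*np.sin(a)-d[1]*np.cos(a)),-100*d[2],np.radians(t)))
E
python3 -c "
from h import *
go(.52,.15,.30,90)"
```

```text
t0.1 [0.2657 0.5648 0.205 ] [-179.9   -0.   154.8] delta cm: -40.67 -26.71 -9.50 turn 1.131
```

>>> {"api": "drive_tool", "payload": {
  "deltas": "-4.5 -3 -5 0.15;-9.5 -6.2 -9.5 0.3;-14.5 -9.5 -9.5 0.47;-19.5 -12.8 -9.5 0.65;-24.5 -16.1 -9.5 0.82;-29.5 -19.4 -9.5 1.0;-34.5 -22.7 -9.5 1.131;-39.5 -26 -9.5 1.131"
}}

```text
t: 1.1
eef_pos: [0.5114, 0.1634, 0.3007]
tcp_rot: [-180.0, -0.0, 90.0]
force: [1.1, 0.6, 0.2]
finger_gap: 1.005
finger_force: 0.0
```

Run:
```python
from h import *
c=cap('wrist'); save('w0',c['img'],1.5); print(-c['R'].T@c['t'],c['R'])
go(.667,-.124,.25,90)
```

```text
[0.51134015 0.23659079 0.46822459] [[ 9.99998268e-01 -9.93869383e-04 -1.57365408e-03]
 [-5.03594236e-04 -9.58437267e-01  2.85302912e-01]
 [-1.79180255e-03 -2.85301625e-01 -9.58436108e-01]]
t1.1 [0.5154 0.1561 0.3006] [179.8   0.4  89.7] delta cm: -27.92 15.31 5.06 turn -0.005
```

View pics/w0.png

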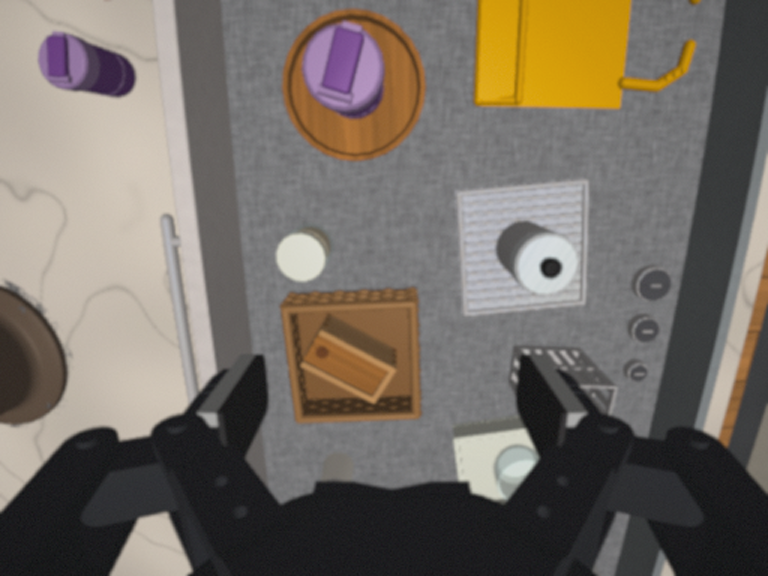

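Clear view. The box top is at about (302..397, 330..403), the canister knob at (550,268), the cup lid at (343,68), and the spoon rack at (565,380). I'll refit from this depth image.

```bash
cat >> h.py <<'E'
def pix(c,uv,z):
    p=cv2.undistortPoints(np.array(uv,float).reshape(-1,1,2)/1.5,c['intrinsics'],c['dist_coeffs']).reshape(-1,2)
    r=np.c_[p,np.ones(len(p))]@c['R'];o=-c['R'].T@c['t']
    return o+r*((z-o[2])/r[:,2])[:,None]
def rect(n,P,x,y,r,z0,z1):
    from scipy.spatial import cKDTree
    P=P.reshape(-1,3)
    Q=P[(abs(P[:,0]-x)<r)&(abs(P[:,1]-y)<r)&(P[:,2]>z0)&(P[:,2]<z1)]
    Q=Q[cKDTree(Q[:,:2]).query(Q[:,:2],6)[0][:,5]<0.004]
    b=cv2.minAreaRect((Q[:,:2]*1000).astype(np.float32));h=cv2.minEnclosingCircle((Q[:,:2]*1000).astype(np.float32))
    print(n,len(Q),'rect',np.round(b[0],1),np.round(b[1],1),round(b[2],1),'circ',np.round(h[0],1),round(h[1],1),'mean',Q.mean(0).round(4))
E
python3 - <<'E'
from h import *
c=load('wrist');P=cloud(c)
rect('basket',P,.468,.024,.09,.05,.06)
rect('box',P,.457,.025,.055,.06,.07)
rect('tray',P,.475,.301,.08,.021,.03)
rect('cup',P,.474,.301,.05,.1,.15)
rect('can',P,.653,.14,.05,.085,.102)
rect('knob',P,.653,.14,.05,.104,.12)
rect('rack',P,.654,.138,.09,.015,.024)
rect('spoon',P,.69,.0,.06,.09,.106)
print(pix(c,[(322,332),(395,368),(377,403),(302,369)],.064).round(4))
print('can lid',pix(c,[(547,262)],.097).round(4),'cup lid',pix(c,[(343,67)],.123).round(4),'rack',pix(c,[(457,192),(586,181),(586,303),(465,315)],.019).round(4))
print('bask',pix(c,[(282,306),(416,300),(419,416),(297,422)],.056).round(4),'tray',pix(c,[(285,85),(425,85),(355,12),(355,159)],.026).round(4))
E
```

```text
basket 2719 rect [468.5  21. ] [142.2 143.9] 2.3 circ [469.   20.5] 99.1 mean [0.467  0.0264 0.0557]
box 894 rect [464.9  22.7] [49.6 90.5] 59.7 circ [464.8  22.9] 50.9 mean [0.4658 0.0225 0.0623]
tray 1425 rect [473.4 301.6] [137.5 137.9] 44.1 circ [473.1 301. ] 69.9 mean [0.4728 0.3069 0.0251]
cup 2589 rect [474.2 300.4] [61.6 60.8] 10.3 circ [474.  300.9] 31.3 mean [0.4754 0.2995 0.1254]
can 1323 rect [650.6 142.3] [58.3 57.9] 49.2 circ [650.8 141.8] 29.7 mean [0.6483 0.1443 0.0957]
knob 141 rect [651.  142.2] [16.4 16.7] 47.2 circ [651.  141.9] 9.1 mean [0.6503 0.1427 0.1086]
rack 1218 rect [653.2 139.1] [141.3 139.8] 5.8 circ [652.7 138.5] 97.1 mean [0.6513 0.1434 0.0179]
spoon 194 rect [714.2   4.6] [32.6 38.4] 85.6 circ [714.    4.8] 24.5 mean [0.7223 0.0097 0.0965]
[[ 0.4392  0.0627  0.064 ]
 [ 0.5142  0.0217  0.064 ]
 [ 0.4947 -0.0207  0.064 ]
 [ 0.4159  0.0203  0.064 ]]
can lid [[0.6507 0.1447 0.097 ]] cup lid [[0.4748 0.3007 0.123 ]] rack [[0.5784 0.2    0.019 ]
 [0.7129 0.2123 0.019 ]
 [0.7297 0.0779 0.019 ]
 [0.5931 0.064  0.019 ]]
bask [[ 0.3979  0.0881  0.056 ]
 [ 0.5355  0.0946  0.056 ]
 [ 0.5411 -0.0425  0.056 ]
 [ 0.4038 -0.0509  0.056 ]] tray [[0.408  0.3032 0.026 ]
 [0.5429 0.3024 0.026 ]
 [0.4768 0.3667 0.026 ]
 [0.4741 0.2332 0.026 ]]
```

>>> {"api": "drive_tool", "payload": {
  "deltas": "-4 2.2 0;-8 4.4 0;-12 6.6 0;-16 8.8 0;-20 11 0;-24 13.2 1;-28 15.3 3;-28 15.3 5"
}}

```text
validation failed for argument at $.de...
```

Run:
```python
from h import *
c=cap('wrist'); save('w1',c['img'],1.5); 
go(.667,-.124,.12,90)
```

```text
t1.2 [0.5133 0.1599 0.3005] [180.    0.2  89.6] delta cm: -28.28 15.57 18.05 turn -0.007
```

View pics/w1.png

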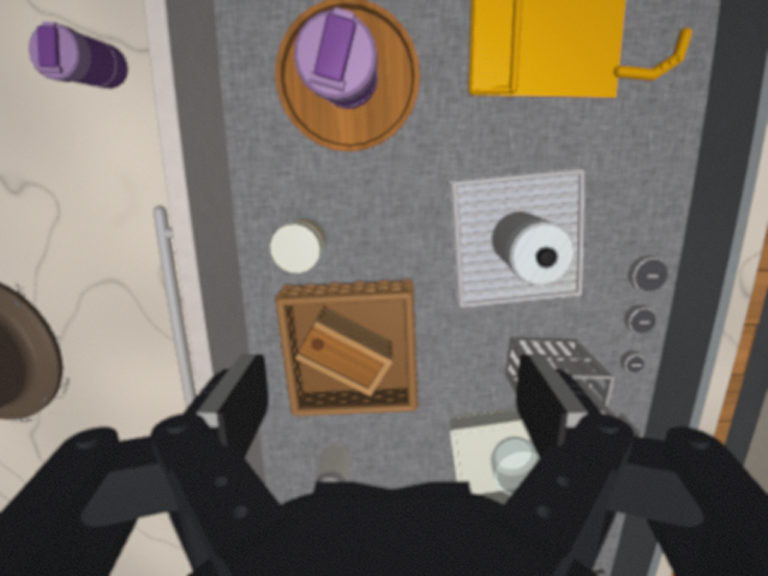

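The box reads clearly; both views agree (box at 345,350 in the second). The move was refused because each row needs four numbers, so I'm redoing it to view the bin and trivet.

>>> {"api": "drive_tool", "payload": {
  "deltas": "-5 0.9 0 0;-10 1.8 0 0;-15 2.7 0 0;-20 3.6 0 0;-25 4.5 0 0;-30 5.4 0 0;-34 6 0 0;-34 6 0 0"
}}

```text
t: 2.2
eef_pos: [0.5707, -0.1764, 0.3002]
tcp_rot: [-179.9, -0.0, 89.8]
force: [0.5, -0.0, 0.2]
finger_gap: 1.001
finger_force: 0.0
```

Run:
```python
from h import *
c=cap('wrist'); save('w2',c['img'],1.5);P=cloud(c)
rect('bin',P,.673,-.137,.1,.034,.044)
rect('bowl',P,.667,-.124,.05,.05,.06)
rect('triv',P,.463,-.307,.08,.011,.02)
rect('spoon',P,.70,.0,.08,.09,.108)
go(.667,-.124,.12,90)
```

```text
bin 1865 rect [ 672.9 -137.4] [163.8 133.3] 8.6 circ [ 672.8 -137.4] 103.7 mean [ 0.678  -0.135   0.0391]
bowl 412 rect [ 668.6 -136.8] [65.5 64.8] 25.2 circ [ 668.8 -136.6] 33.3 mean [ 0.6704 -0.1363  0.0548]
triv 3929 rect [ 464.8 -306.3] [126.7 129.6] 32.6 circ [ 463.1 -307.2] 65.7 mean [ 0.4648 -0.3045  0.0137]
spoon 631 rect [693.1  -5.7] [49.6 81.9] 87.7 circ [692.2  -5.9] 46.2 mean [ 0.6971 -0.0132  0.0974]
t2.2 [ 0.5706 -0.1747  0.3002] [-1.799e+02 -1.000e-01  8.990e+01] delta cm: 5.09 9.64 18.02 turn -0.002
```

View pics/w2.png

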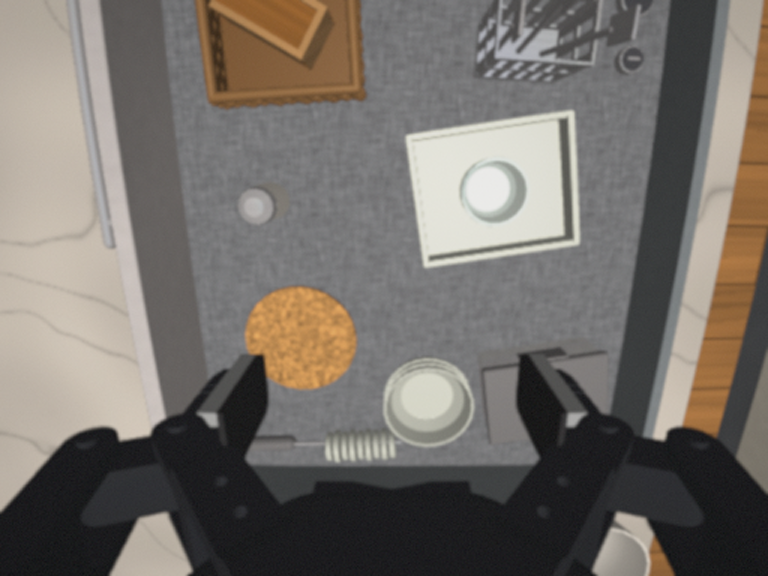

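The bowl stands in the bin at (492,190), and the trivet is empty at (300,338). Descending on the bowl.

>>> {"api": "drive_tool", "payload": {
  "deltas": "2 5 0 0;3.8 9.8 2 0;3.8 9.8 7 0;3.8 9.8 12 0;3.8 9.8 17 0;3.8 9.8 20 0;3.8 9.8 20 0;3.8 9.8 20 0",
  "gripper": 8.5
}}

```text
t: 3.25
eef_pos: [0.67, -0.1357, 0.1027]
tcp_rot: [179.9, 0.0, 90.1]
force: [0.0, 0.1, -0.1]
finger_gap: 0.998
finger_force: 0.0
```

```bash
python3 -c "
from h import *
go(.6688,-.1366,.016,90)"
```

```text
t3.2 [ 0.67   -0.1357  0.1027] [179.9   0.   90.1] delta cm: -0.09 -0.12 8.67 turn 0.001
```

>>> {"api": "drive_tool", "payload": {
  "deltas": "-0.1 -0.1 3 0;-0.1 -0.1 6 0;-0.1 -0.1 8 0;-0.1 -0.1 8.5 0;-0.1 -0.1 8.5 0"
}}

```text
t: 3.88
eef_pos: [0.6687, -0.1379, 0.017]
tcp_rot: [179.9, 0.0, 90.0]
force: [-0.1, 0.5, 0.7]
finger_gap: 0.994
finger_force: 0.0
```

>>> {"api": "drive_tool", "payload": {
  "deltas": "0 0 0 0;0 0 0 0;0 0 0 0;0 0 0 0;0 0 0 0;0 0 0 0",
  "gripper": 5.5
}}

```text
t: 4.62
eef_pos: [0.6701, -0.1383, 0.0188]
tcp_rot: [179.7, 0.1, 90.0]
force: [-0.2, 0.0, 5.9]
finger_gap: 0.731
finger_force: 65.6
```

>>> {"api": "drive_tool", "payload": {
  "deltas": "0 0 -1 0;0 0 -3 0;0 0 -6 0;0 0 -9 0;0 0 -11 0;0 0 -11 0"
}}

```text
t: 5.38
eef_pos: [0.6697, -0.1382, 0.1291]
tcp_rot: [179.7, 0.1, 90.0]
force: [-0.0, -0.1, -0.9]
finger_gap: 0.727
finger_force: 65.6
```

```bash
python3 -c "
from h import *
go(.463,-.307,.016,90)
c=cap('wrist'); save('w3',c['img'],1.5)"
```

```text
t5.4 [ 0.6697 -0.1382  0.1291] [1.797e+02 1.000e-01 9.000e+01] delta cm: -16.88 -20.67 11.31 turn 0.000
```

View pics/w3.png

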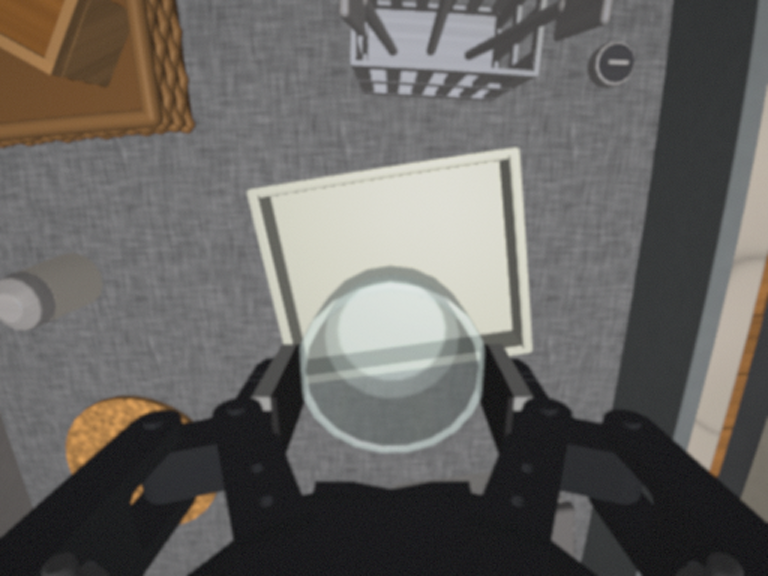

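The bowl is held between the pads (392,360). Carrying it to the trivet.

>>> {"api": "drive_tool", "payload": {
  "deltas": "-3.5 -4.3 0 0;-7 -8.6 0 0;-10.5 -12.9 0 0;-14 -17.2 0 0;-16.9 -20.7 1 0;-16.9 -20.7 4 0;-16.9 -20.7 7 0;-16.9 -20.7 9 0"
}}

```text
t: 6.42
eef_pos: [0.4584, -0.3052, 0.0328]
tcp_rot: [-179.8, -0.2, 90.0]
force: [0.0, -0.1, -0.8]
finger_gap: 0.722
finger_force: 65.7
```

```bash
python3 -c "
from h import *
go(.463,-.307,.0195,90)"
```

```text
t6.4 [ 0.4584 -0.3052  0.0328] [-179.8   -0.2   90. ] delta cm: -0.18 0.46 1.33 turn -0.001
```

>>> {"api": "drive_tool", "payload": {
  "deltas": "0 0.3 0 0;0 0.3 0 0;0 0.3 0.5 0;0 0.3 0.9 0;0 0.3 0.9 0;0 0.3 0.9 0"
}}

```text
t: 7.18
eef_pos: [0.4639, -0.3068, 0.0272]
tcp_rot: [180.0, 0.0, 90.0]
force: [-0.0, -0.0, -1.0]
finger_gap: 0.729
finger_force: 65.8
```

>>> {"api": "drive_tool", "payload": {
  "deltas": "0 0 0.2 0;0 0 0.4 0;0 0 0.5 0;0 0 0.6 0;0 0 0.6 0"
}}

```text
t: 7.8
eef_pos: [0.4638, -0.3067, 0.0209]
tcp_rot: [-180.0, -0.0, 90.0]
force: [0.0, 0.4, -2.0]
finger_gap: 0.726
finger_force: 65.8
```

>>> {"api": "drive_tool", "payload": {
  "deltas": "0 0 0.1 0;0 0 0.2 0;0 0 0.25 0;0 0 0.25 0"
}}

```text
t: 8.3
eef_pos: [0.4639, -0.3067, 0.0189]
tcp_rot: [-180.0, -0.0, 90.0]
force: [-1.4, 0.9, 1.4]
finger_gap: 0.729
finger_force: 66.0
```

>>> {"api": "drive_tool", "payload": {
  "deltas": "0 0 0 0;0 0 0 0;0 0 0 0;0 0 -1 0;0 0 -5 0;0 0 -10 0;0 0 -14 0;0 0 -14 0",
  "gripper": 8.5
}}

```text
t: 9.3
eef_pos: [0.467, -0.3091, 0.1639]
tcp_rot: [179.5, 0.4, 90.0]
force: [0.6, 0.4, -0.5]
finger_gap: 0.994
finger_force: 0.0
```

>>> {"api": "drive_tool", "payload": {
  "deltas": "5 0 0 0;10 0 0 -0.15;15 0 0 -0.3;20 0 0 -0.48;25 0 0 -0.65;30 0 0 -0.82;33 0.1 0 -0.98;33 0.1 0 -1.047",
  "gripper": 7
}}

```text
t: 10.3
eef_pos: [0.4637, 0.0254, 0.1576]
tcp_rot: [-180.0, -0.1, 150.4]
force: [0.3, -0.2, 0.8]
finger_gap: 0.817
finger_force: 0.0
```

Run:
```python
from h import *
d=cap('side');P=cloud(d)
rect('bowl on trivet',P,.463,-.307,.05,.045,.062)
c=cap('wrist'); save('w4',c['img'],1.5);P=cloud(c)
rect('box',P,.465,.023,.06,.06,.07)
go(.465,.0228,.02,150)
```

```text
bowl on trivet 197 rect [ 460.7 -306.4] [63.7 62.8] 21.8 circ [ 460.4 -305.4] 33.6 mean [ 0.4626 -0.3057  0.0526]
box 2163 rect [464.6  22.1] [47.3 89.6] 59.4 circ [464.1  22.4] 50.0 mean [0.4643 0.0221 0.0623]
t10.4 [0.4639 0.024  0.1577] [-1.799e+02 -1.000e-01  1.501e+02] delta cm: -0.15 -0.05 13.77 turn 0.001
```

View pics/w4.png

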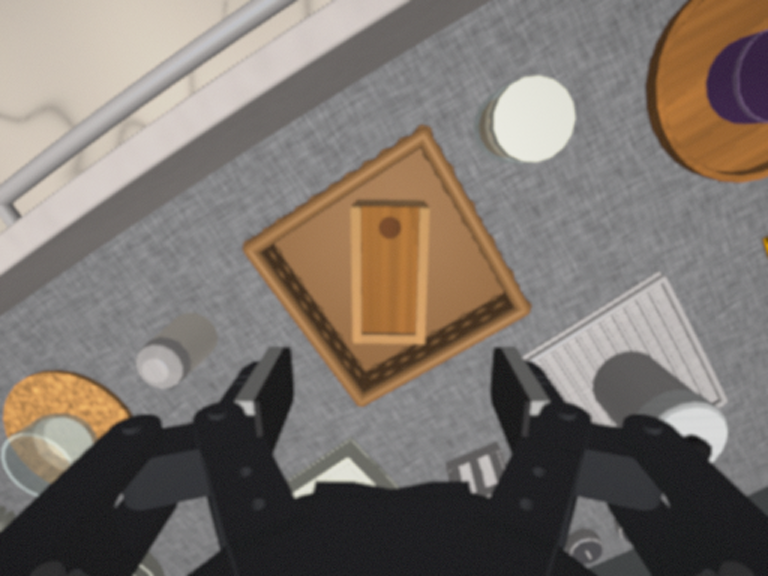

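The box is aligned with the closing direction at (390,275), and the bowl stands on the trivet (55,455).

>>> {"api": "drive_tool", "payload": {
  "deltas": "-0.1 0 4 0;-0.1 0 8 0;-0.1 0 11 0;-0.1 0 13 0;-0.1 0 13.5 0;-0.1 0 13.5 0"
}}

```text
t: 11.15
eef_pos: [0.4656, 0.0225, 0.0235]
tcp_rot: [-180.0, -0.0, 149.9]
force: [-0.4, -1.0, 0.1]
finger_gap: 0.819
finger_force: 0.0
```

>>> {"api": "drive_tool", "payload": {
  "deltas": "0 0 0 0;0 0 0 0;0 0 0 0;0 0 0 0;0 0 0 0;0 0 0 0",
  "gripper": 3.8
}}

```text
t: 11.9
eef_pos: [0.4674, 0.0226, 0.025]
tcp_rot: [179.9, 0.2, 150.0]
force: [-0.9, -0.1, 6.9]
finger_gap: 0.545
finger_force: 63.3
```

>>> {"api": "drive_tool", "payload": {
  "deltas": "0 0 -1 0;0 0 -3 0;0 0 -6 0;0 0 -10 0;0 0 -15 0;0 0 -20 0;0 0 -20 0"
}}

```text
t: 12.78
eef_pos: [0.4691, 0.0227, 0.2286]
tcp_rot: [179.7, 0.5, 150.0]
force: [0.4, -0.2, -0.5]
finger_gap: 0.545
finger_force: 62.6
```

Run:
```python
from h import *
go(.673,-.1374,.2,98.6+90+0)
```

```text
t12.8 [0.4691 0.0227 0.2286] [179.7   0.5 150. ] delta cm: -25.67 -3.67 2.86 turn -0.674
```

>>> {"api": "drive_tool", "payload": {
  "deltas": "-4 -0.6 0 -0.1;-8.5 -1.2 0 -0.2;-13 -1.9 0 -0.32;-17.5 -2.5 0 -0.45;-22 -3.1 0 -0.57;-25.7 -3.7 0 -0.674;-25.7 -3.7 0 -0.674;-25.7 -3.7 0 -0.674"
}}

```text
t: 13.78
eef_pos: [0.668, -0.137, 0.2213]
tcp_rot: [179.9, -0.2, -171.4]
force: [-0.3, 0.6, -1.1]
finger_gap: 0.539
finger_force: 62.5
```

Run:
```python
from h import *
go(.673,-.1374,.025,188.6)
```

```text
t13.8 [ 0.668  -0.137   0.2213] [ 179.9   -0.2 -171.4] delta cm: -0.49 -0.11 19.63 turn -0.001
```

>>> {"api": "drive_tool", "payload": {
  "deltas": "-0.2 0 4 0;-0.2 0 9 0;-0.2 0 13 0;-0.2 0 16 0;-0.2 0 17.5 0;-0.2 0 18.3 0;-0.2 0 18.3 0;-0.2 0 18.3 0"
}}

```text
t: 14.78
eef_pos: [0.673, -0.1378, 0.0423]
tcp_rot: [-179.9, 0.1, -171.4]
force: [1.0, -0.4, -1.2]
finger_gap: 0.545
finger_force: 62.5
```

Run:
```python
from h import *
go(.673,-.1374,.025,188.6)
```

```text
t14.8 [ 0.673  -0.1378  0.0423] [-1.799e+02  1.000e-01 -1.714e+02] delta cm: -0.00 0.04 1.73 turn 0.000
```

>>> {"api": "drive_tool", "payload": {
  "deltas": "0 0 0.5 0;0 0 0.9 0;0 0 1.2 0;0 0 1.4 0;0 0 1.5 0;0 0 1.5 0"
}}

```text
t: 15.52
eef_pos: [0.6717, -0.1375, 0.0255]
tcp_rot: [180.0, -0.0, -171.4]
force: [0.0, 0.8, -1.5]
finger_gap: 0.549
finger_force: 62.5
```

>>> {"api": "drive_tool", "payload": {
  "deltas": "0 0 0.1 0;0 0 0.15 0;0 0 0.15 0"
}}

```text
t: 15.9
eef_pos: [0.672, -0.1376, 0.025]
tcp_rot: [-180.0, 0.0, -171.4]
force: [-2.9, -0.3, 4.7]
finger_gap: 0.541
finger_force: 63.2
```

>>> {"api": "drive_tool", "payload": {
  "deltas": "0 0 0 0;0 0 0 0;0 0 0 0;0 0 -1 0;0 0 -5 0;0 0 -11 0;0 0 -17 0;0 0 -21 0",
  "gripper": 6.6
}}

```text
t: 16.9
eef_pos: [0.6733, -0.1379, 0.2392]
tcp_rot: [-179.9, 0.3, -171.4]
force: [0.1, 0.6, 0.3]
finger_gap: 0.768
finger_force: 0.0
```

>>> {"api": "drive_tool", "payload": {
  "deltas": "0.5 5 0 0.16;1 10 0 0.34;1.5 15 0 0.52;2 20 0 0.7;3 25 0 0.88;5 30 0 1.06;7 35 0 1.24;9 39 0 1.42",
  "gripper": 8.5
}}

```text
t: 17.9
eef_pos: [0.5235, 0.2365, 0.235]
tcp_rot: [179.9, -0.0, 106.9]
force: [0.8, 0.4, 0.9]
finger_gap: 0.997
finger_force: 0.0
```

Run:
```python
from h import *
d=cap('side');P=cloud(d)
rect('box',P,.673,-.1374,.06,.057,.07)
go(.474,.3005,.2,90)
```

```text
box 247 rect [ 668.2 -138. ] [91.2 47.7] 9.5 circ [ 667.4 -140.1] 48.4 mean [ 0.6679 -0.1365  0.0627]
t17.9 [0.5199 0.2406 0.2349] [-179.9   -0.3  106.8] delta cm: 7.06 -2.67 3.49 turn 0.293
```

>>> {"api": "drive_tool", "payload": {
  "deltas": "3 -1 0 0.12;6 -2 0 0.25;7 -2.6 0 0.293;7 -2.6 1 0.293;7 -2.6 3.5 0.293;7 -2.6 3.5 0.293"
}}

```text
t: 18.7
eef_pos: [0.4774, 0.2921, 0.1965]
tcp_rot: [-179.7, 0.2, 90.5]
force: [0.1, -0.0, 0.4]
finger_gap: 0.994
finger_force: 0.0
```

Run:
```python
from h import *
c=cap('wrist');P=cloud(c)
rect('cup',P,.474,.3005,.05,.1,.15)
go(.474,.3005,.083,90)
```

```text
cup 3677 rect [474.  301.4] [60.2 60.1] 11.7 circ [474.  301.7] 30.7 mean [0.4741 0.3048 0.1253]
t18.8 [0.4784 0.2927 0.1979] [-1.799e+02  1.000e-01  9.050e+01] delta cm: 0.78 -0.43 11.49 turn 0.008
```

>>> {"api": "drive_tool", "payload": {
  "deltas": "0.8 -0.4 0 0.008;0.8 -0.4 4 0.008;0.8 -0.4 8 0.008;0.8 -0.4 10.5 0.008;0.8 -0.4 11.4 0.008;0.8 -0.4 11.4 0.008"
}}

```text
t: 19.5
eef_pos: [0.4752, 0.3022, 0.0855]
tcp_rot: [180.0, -0.0, 90.0]
force: [0.5, -0.2, 1.1]
finger_gap: 0.996
finger_force: 0.0
```

Run:
```python
from h import *
go(.474,.301,.083,90)
```

```text
t19.5 [0.4752 0.3022 0.0855] [180.  -0.  90.] delta cm: -0.12 -0.12 0.25 turn 0.000
```

>>> {"api": "drive_tool", "payload": {
  "deltas": "0 -0.1 0.2 0;0 -0.1 0.2 0;0 -0.1 0.2 0;0 -0.1 0.2 0;0 -0.1 0.2 0;0 -0.1 0.2 0",
  "gripper": 5.2
}}

```text
t: 20.25
eef_pos: [0.4752, 0.3028, 0.0854]
tcp_rot: [179.8, -0.1, 90.0]
force: [-0.2, -0.3, 5.8]
finger_gap: 0.689
finger_force: 64.4
```

>>> {"api": "drive_tool", "payload": {
  "deltas": "0 0 -0.5 0;0 0 -2 0;0 0 -5 0;0 0 -8 0;0 0 -11 0;0 0 -11 0"
}}

```text
t: 21.0
eef_pos: [0.4761, 0.3029, 0.1967]
tcp_rot: [179.6, -0.2, 90.0]
force: [-0.1, 0.7, -1.1]
finger_gap: 0.686
finger_force: 64.7
```

Run:
```python
from h import *
c=cap('side');save('s5',c['img'][60:260,150:400],3)
go(.4685,.021,.0845,90)
```

```text
t21.1 [0.4746 0.3021 0.1944] [ 1.798e+02 -1.000e-01  9.000e+01] delta cm: -28.11 -0.61 10.99 turn -0.000
```

View pics/s5.png

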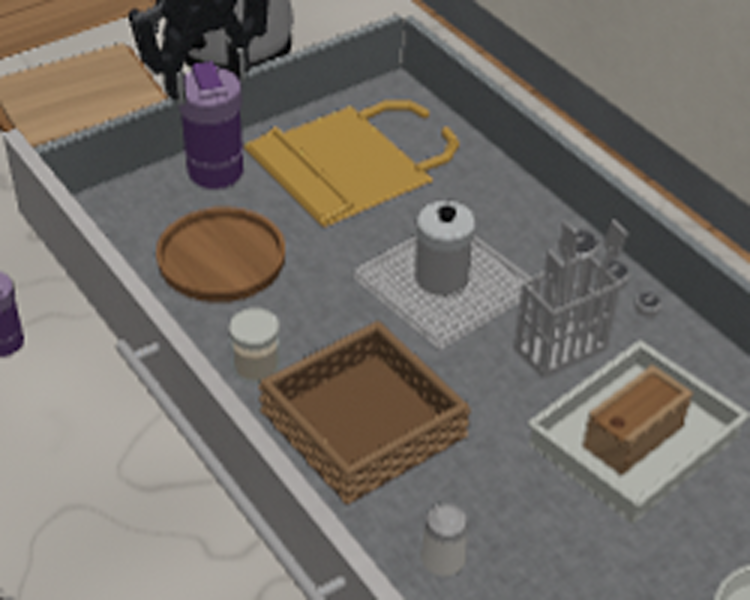

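The cup is held upright (212,130), the box lies straight in the bin (640,420), and the basket is empty (365,410). Carrying the cup across.

>>> {"api": "drive_tool", "payload": {
  "deltas": "-4 0 0 0;-8.5 -0.2 0 0;-13 -0.3 0 0;-17.5 -0.4 0 0;-22 -0.5 0 0;-26 -0.6 0 0;-28 -0.6 0 0;-28 -0.6 0 0"
}}

```text
t: 22.05
eef_pos: [0.4663, 0.0207, 0.1913]
tcp_rot: [-179.8, -0.0, 89.8]
force: [-0.3, -0.3, -1.4]
finger_gap: 0.677
finger_force: 64.7
```

>>> {"api": "drive_tool", "payload": {
  "deltas": "0 0 2 0;0 0 4 0;0 0 6 0;0 0 8 0;0 0 9 0;0 0 9.5 0;0 0 9.5 0;0 0 9.5 0"
}}

```text
t: 23.05
eef_pos: [0.4685, 0.0218, 0.0988]
tcp_rot: [179.9, 0.0, 90.0]
force: [0.3, -0.2, -1.5]
finger_gap: 0.686
finger_force: 64.7
```

Run:
```python
from h import *
go(.4685,.022,.0845,90)
```

```text
t23.1 [0.4685 0.0218 0.0988] [179.9   0.   90. ] delta cm: 0.02 -0.00 1.43 turn 0.000
```

>>> {"api": "drive_tool", "payload": {
  "deltas": "0 0 0.4 0;0 0 0.7 0;0 0 0.9 0;0 0 1.1 0;0 0 1.25 0;0 0 1.25 0"
}}

```text
t: 23.8
eef_pos: [0.4679, 0.0217, 0.0856]
tcp_rot: [180.0, 0.0, 90.0]
force: [-0.5, 0.5, -1.9]
finger_gap: 0.684
finger_force: 64.7
```

>>> {"api": "drive_tool", "payload": {
  "deltas": "0 0 0.1 0;0 0 0.1 0"
}}

```text
t: 24.05
eef_pos: [0.468, 0.0217, 0.0855]
tcp_rot: [-180.0, 0.0, 90.0]
force: [-2.2, -0.1, 4.4]
finger_gap: 0.682
finger_force: 65.4
```

>>> {"api": "drive_tool", "payload": {
  "deltas": "0 0 0 0;0 0 0 0;0 0 0 0;0 0 -1 0;0 0 -4 0;0 0 -8 0;0 0 -12 0;0 0 -12 0",
  "gripper": 8.5
}}

```text
t: 25.05
eef_pos: [0.4713, 0.0216, 0.2092]
tcp_rot: [179.5, 0.0, 90.0]
force: [-0.8, 0.0, -0.7]
finger_gap: 0.994
finger_force: 0.0
```

>>> {"api": "drive_tool", "payload": {
  "deltas": "3 4 0 0;6 8 0 0;9 13 0 0;12 18 0 0;12 18.3 0 0;12 18.3 3 0;12 18.3 6 0;12 18.3 6 0"
}}

```text
t: 26.05
eef_pos: [0.6466, 0.1407, 0.1405]
tcp_rot: [-179.5, 0.1, 90.0]
force: [0.4, 0.3, 0.2]
finger_gap: 0.994
finger_force: 0.0
```

Run:
```python
from h import *
d=cap('side');rect('cup',cloud(d),.468,.022,.05,.1,.15)
c=cap('wrist');P=cloud(c)
rect('can',P,.651,.142,.05,.085,.102)
rect('knob',P,.651,.142,.05,.104,.12)
go(.651,.142,.061,90)
```

```text
cup 294 rect [463.   15.4] [51.1 57.3] 60.5 circ [463.6  16.4] 29.8 mean [0.4577 0.0069 0.1209]
can 3633 rect [651.8 142.5] [59.1 57.5] 87.2 circ [651.4 142.6] 29.7 mean [0.6514 0.1455 0.0961]
knob 482 rect [651.8 142.6] [18.8 18.8] 23.6 circ [652.  142.4] 9.8 mean [0.6518 0.1434 0.1088]
t26.1 [0.6502 0.1413 0.1448] [-180.    0.   90.] delta cm: 0.07 0.08 8.38 turn -0.000
```

>>> {"api": "drive_tool", "payload": {
  "deltas": "0.1 0.1 3 0;0.1 0.1 6 0;0.1 0.1 7.8 0;0.1 0.1 8.3 0;0.1 0.1 8.3 0;0.1 0.1 8.3 0"
}}

```text
t: 26.9
eef_pos: [0.6531, 0.1429, 0.0632]
tcp_rot: [179.8, -0.0, 90.0]
force: [-0.3, -0.1, 0.1]
finger_gap: 0.995
finger_force: 0.0
```

>>> {"api": "drive_tool", "payload": {
  "deltas": "0 0 0 0;0 0 0 0;0 0 0 0;0 0 0 0;0 0 0 0;0 0 0 0",
  "gripper": 5.2
}}

```text
t: 27.65
eef_pos: [0.6527, 0.143, 0.0633]
tcp_rot: [179.9, -0.0, 90.0]
force: [-0.9, 0.5, 5.3]
finger_gap: 0.651
finger_force: 62.2
```

>>> {"api": "drive_tool", "payload": {
  "deltas": "0 0 -0.5 0;0 0 -2 0;0 0 -5 0;0 0 -8 0;0 0 -11 0;0 0 -14 0;0 0 -14 0"
}}

```text
t: 28.52
eef_pos: [0.6544, 0.1431, 0.2058]
tcp_rot: [179.6, -0.1, 90.0]
force: [0.3, 0.4, -0.9]
finger_gap: 0.651
finger_force: 63.8
```

Run:
```python
from h import *
d=cap('side');rect('cup',cloud(d),.468,.022,.05,.1,.15);save('s6',d['img'][60:260,150:400],3)
go(.4735,.301,.061,90)
```

```text
cup 283 rect [461.1  15.3] [53.  53.2] 84.4 circ [463.8  16.8] 29.9 mean [0.4564 0.0067 0.1206]
t28.6 [0.6527 0.1429 0.2032] [179.8  -0.   90. ] delta cm: 15.81 -17.92 14.22 turn 0.000
```

View pics/s6.png

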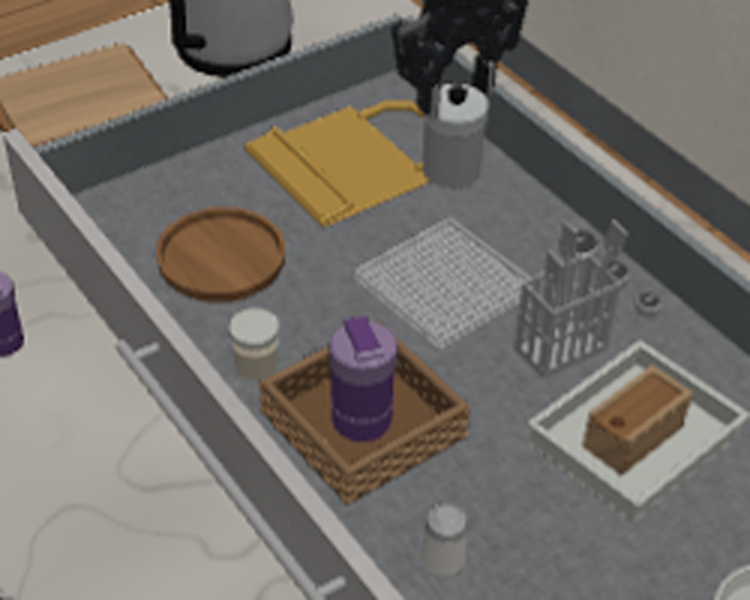

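The cup stands upright in the basket (362,385), and the canister is held (456,140). Carrying it to the tray (222,253).

>>> {"api": "drive_tool", "payload": {
  "deltas": "3 -3.4 0 0;6 -6.8 0 0;9 -10.2 0 0;12 -13.6 0 0;15.8 -17.7 0 0;15.8 -17.7 4 0;15.8 -17.7 8 0;15.8 -17.7 11 0"
}}

```text
t: 29.58
eef_pos: [0.4719, 0.2996, 0.0878]
tcp_rot: [-179.7, 0.2, 90.0]
force: [0.0, -0.3, -1.4]
finger_gap: 0.647
finger_force: 63.8
```

>>> {"api": "drive_tool", "payload": {
  "deltas": "0 0 0.6 0;0 0 1.2 0;0 0 1.6 0;0 0 1.6 0;0 0 1.6 0"
}}

```text
t: 30.2
eef_pos: [0.4754, 0.3011, 0.0765]
tcp_rot: [179.9, -0.0, 90.0]
force: [0.5, -0.1, -1.8]
finger_gap: 0.647
finger_force: 64.0
```

Run:
```python
from h import *
go(.4735,.301,.0635,90)
```

```text
t30.2 [0.4754 0.3011 0.0765] [179.9  -0.   90. ] delta cm: -0.01 -0.19 1.30 turn -0.000
```

>>> {"api": "drive_tool", "payload": {
  "deltas": "0 -0.2 0.4 0;0 -0.2 0.8 0;0 -0.2 1.1 0;0 -0.2 1.25 0;0 -0.2 1.25 0"
}}

```text
t: 30.82
eef_pos: [0.4725, 0.3008, 0.0634]
tcp_rot: [-180.0, 0.0, 90.0]
force: [-1.7, 0.5, 2.4]
finger_gap: 0.645
finger_force: 64.8
```

>>> {"api": "drive_tool", "payload": {
  "deltas": "0 0 0.1 0;0 0 0.1 0"
}}

```text
t: 31.08
eef_pos: [0.4726, 0.3009, 0.0633]
tcp_rot: [-180.0, 0.0, 90.0]
force: [-4.8, -1.8, 8.3]
finger_gap: 0.649
finger_force: 65.8
```

>>> {"api": "drive_tool", "payload": {
  "deltas": "0 0 0 0;0 0 0 0;0 0 0 0;0 0 -1 0;0 0 -5 0;0 0 -10 0;0 0 -15 0;0 0 -20 0",
  "gripper": 8.5
}}

```text
t: 32.08
eef_pos: [0.4727, 0.3007, 0.2645]
tcp_rot: [179.9, -0.0, 90.0]
force: [0.9, 0.0, 0.2]
finger_gap: 0.997
finger_force: 0.0
```

>>> {"api": "drive_tool", "payload": {
  "deltas": "-4 0 0 0;-8 0 0 0;-12 0 0 0;-15 0 0 0;-15 0 0 0;-15 0 0 0"
}}

```text
t: 32.83
eef_pos: [0.473, 0.1512, 0.2626]
tcp_rot: [180.0, -0.1, 90.0]
force: [-0.3, 0.0, 0.1]
finger_gap: 0.995
finger_force: 0.0
```

Run:
```python
from h import *
c=cap('wrist');P=cloud(c);save('w7',c['img'],1.5)
rect('can',P,.4735,.301,.05,.085,.102)
rect('cup',P,.468,.022,.05,.1,.15)
rect('basket',P,.468,.022,.09,.05,.058)
rect('tray',P,.475,.301,.08,.021,.03)
rect('rack',P,.654,.138,.09,.015,.024)
go(.463,-.3067,.2,90)
```

```text
can 2293 rect [472.1 299.7] [58.3 59. ] 83.6 circ [472.1 300.3] 30.0 mean [0.4721 0.2991 0.0962]
cup 1936 rect [467.8  24.1] [57.  60.7] 74.2 circ [466.7  21.8] 31.1 mean [0.4672 0.0287 0.1231]
basket 2121 rect [468.4  20.9] [142.2 143.4] 2.5 circ [468.8  21.3] 98.0 mean [0.4693 0.035  0.0545]
tray 1276 rect [473.8 292.8] [139.2 121.7] 0.2 circ [473.6 300.3] 69.8 mean [0.4738 0.288  0.0251]
rack 1425 rect [653.1 139.3] [140.6 140.3] 5.4 circ [652.6 139. ] 97.1 mean [0.6526 0.1434 0.0177]
t32.9 [0.4729 0.1515 0.2625] [180.  -0.  90.] delta cm: -45.82 -1.01 6.25 turn 0.000
```

View pics/w7.png

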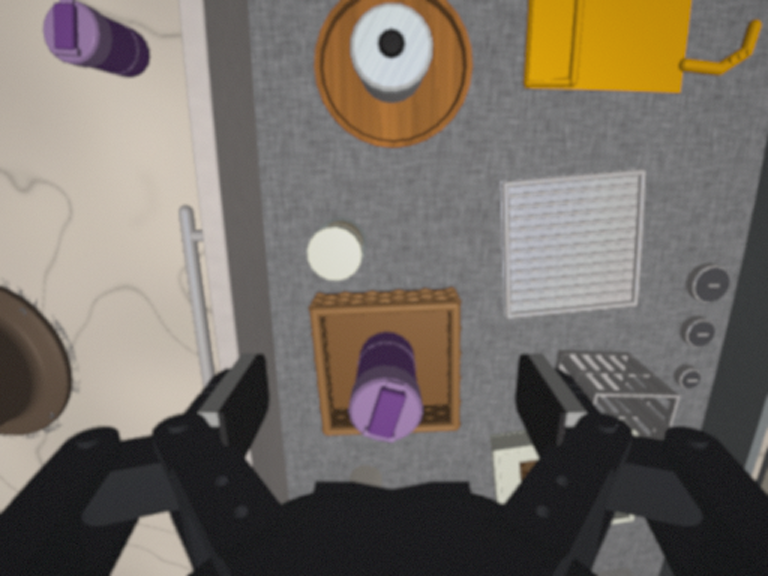

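The canister is central in the tray (392,50), the cup is central in the basket (385,400), and the rack is empty. The bowl is left.

>>> {"api": "drive_tool", "payload": {
  "deltas": "-6 0 0 0;-12 0 0 0;-18 0 0 0;-24 -0.3 0 0;-30 -0.5 0 0;-36 -0.8 0 0;-42 -1 0 0;-45.8 -1 0 0"
}}

```text
t: 33.88
eef_pos: [0.4633, -0.3091, 0.2621]
tcp_rot: [180.0, 0.0, 90.0]
force: [-0.3, -0.3, 0.7]
finger_gap: 0.998
finger_force: 0.0
```

>>> {"api": "drive_tool", "payload": {
  "deltas": "0 0 0 0;0 0 5 0;0 0 10 0;0 0 14 0;0 0 14 0;0 0 14 0"
}}

```text
t: 34.62
eef_pos: [0.4643, -0.307, 0.1236]
tcp_rot: [179.9, 0.1, 90.1]
force: [0.2, -0.4, 0.3]
finger_gap: 0.992
finger_force: 0.0
```

Run:
```python
from h import *
c=cap('wrist');P=cloud(c)
rect('bowl',P,.463,-.3067,.05,.048,.062)
go(.463,-.3067,.0175,90)
```

```text
bowl 1184 rect [ 463.3 -304.7] [64.3 64.4] 47.7 circ [ 463.6 -304.8] 32.9 mean [ 0.4633 -0.3071  0.0543]
t34.7 [ 0.4648 -0.3077  0.1244] [1.798e+02 1.000e-01 9.010e+01] delta cm: 0.10 -0.18 10.69 turn 0.001
```

>>> {"api": "drive_tool", "payload": {
  "deltas": "0.2 -0.1 4 0;0.2 -0.1 8 0;0.2 -0.1 10 0;0.2 -0.1 10.6 0;0.2 -0.1 10.6 0;0.2 -0.1 10.6 0"
}}

```text
t: 35.42
eef_pos: [0.4633, -0.3064, 0.0179]
tcp_rot: [179.8, 0.1, 90.0]
force: [0.4, -0.7, 0.1]
finger_gap: 0.994
finger_force: 0.0
```

>>> {"api": "drive_tool", "payload": {
  "deltas": "0 0 0 0;0 0 0 0;0 0 0 0;0 0 0 0;0 0 0 0;0 0 0 0",
  "gripper": 5.5
}}

```text
t: 36.17
eef_pos: [0.4628, -0.306, 0.0184]
tcp_rot: [179.9, 0.1, 90.0]
force: [-1.8, 1.2, 9.5]
finger_gap: 0.731
finger_force: 63.3
```

>>> {"api": "drive_tool", "payload": {
  "deltas": "0 0 -1 0;0 0 -3 0;0 0 -7 0;0 0 -12 0;0 0 -17 0;0 0 -21 0;0 0 -23 0;0 0 -23 0"
}}

```text
t: 37.17
eef_pos: [0.4628, -0.3061, 0.2484]
tcp_rot: [179.8, 0.2, 90.0]
force: [-0.9, -0.2, -1.2]
finger_gap: 0.733
finger_force: 65.8
```

Run:
```python
from h import *
go(.653,.139,.25,90)
```

```text
t37.2 [ 0.4628 -0.3061  0.2484] [179.8   0.2  90. ] delta cm: 44.51 19.02 -0.16 turn -0.000
```

>>> {"api": "drive_tool", "payload": {
  "deltas": "5 2 0 0;10.5 4.5 0 0;16 6.8 0 0;21.5 9.2 0 0;27 11.5 0 0;32.5 13.9 0 0;38 16.2 0 0;43.5 18.6 0 0"
}}

```text
t: 38.17
eef_pos: [0.647, 0.1314, 0.2436]
tcp_rot: [-179.8, 0.0, 90.0]
force: [1.1, -1.3, -0.5]
finger_gap: 0.727
finger_force: 65.8
```

>>> {"api": "drive_tool", "payload": {
  "deltas": "1 0.4 0 0;1 0.4 4 0;1 0.4 9 0;1 0.4 14 0;1 0.4 18 0;1 0.4 20 0;1 0.4 20.5 0;1 0.4 20.5 0"
}}

```text
t: 39.17
eef_pos: [0.6528, 0.1396, 0.0421]
tcp_rot: [179.9, -0.0, 90.0]
force: [0.3, -0.4, -1.0]
finger_gap: 0.728
finger_force: 65.8
```

Run:
```python
from h import *
go(.653,.139,.0185,90)
```

```text
t39.2 [0.6528 0.1396 0.0421] [179.9  -0.   90. ] delta cm: -0.06 0.02 2.36 turn -0.000
```

>>> {"api": "drive_tool", "payload": {
  "deltas": "0 0 0.6 0;0 0 1.2 0;0 0 1.6 0;0 0 1.9 0;0 0 2.1 0;0 0 2.2 0;0 0 2.2 0"
}}

```text
t: 40.05
eef_pos: [0.6518, 0.1398, 0.019]
tcp_rot: [-180.0, -0.0, 90.0]
force: [0.4, 0.6, -1.9]
finger_gap: 0.73
finger_force: 65.8
```

>>> {"api": "drive_tool", "payload": {
  "deltas": "0 0 0.1 0;0 0 0.1 0;0 0 0.1 0"
}}

```text
t: 40.42
eef_pos: [0.6521, 0.1398, 0.0185]
tcp_rot: [180.0, -0.0, 90.0]
force: [-1.2, 0.4, 1.4]
finger_gap: 0.728
finger_force: 66.1
```

>>> {"api": "drive_tool", "payload": {
  "deltas": "0 0 0 0;0 0 0 0;0 0 0 0;0 0 -1 0;0 0 -6 0;0 0 -12 0;0 0 -18 0;0 0 -24 0",
  "gripper": 8.5
}}

```text
t: 41.42
eef_pos: [0.6517, 0.1397, 0.261]
tcp_rot: [179.9, -0.0, 90.0]
force: [1.0, -0.4, 0.2]
finger_gap: 0.997
finger_force: 0.0
```

>>> {"api": "drive_tool", "payload": {
  "deltas": "-6 -1 -1 0;-12 -2 -2 0;-18 -3 -3 0;-24 -4 -4 0;-27 -6 -5 0;-27 -6 -5 0;-27 -6 -5 0"
}}

```text
t: 42.3
eef_pos: [0.5919, -0.1299, 0.3085]
tcp_rot: [179.9, -0.0, 90.0]
force: [0.6, 0.2, -0.2]
finger_gap: 0.995
finger_force: 0.0
```

Run:
```python
from h import *
c=cap('wrist');P=cloud(c);save('w8',c['img'],1.5)
rect('bowl',P,.653,.139,.05,.048,.062)
rect('rack',P,.654,.138,.09,.015,.024)
rect('box',P,.673,-.137,.06,.059,.07)
rect('bin',P,.673,-.137,.1,.034,.044)
rect('cup',P,.468,.022,.05,.1,.15)
rect('spoon',P,.70,.0,.08,.09,.108)
print(read_state()['eef_pos'])
```

```text
bowl 0 rect [0. 0.] [0. 0.] 0.0 circ [0. 0.] 0.0 mean [nan nan nan]
rack 508 rect [658.8  80. ] [139.1  25.8] 3.5 circ [658.5  84.4] 70.0 mean [0.659  0.0734 0.0179]
box 1693 rect [ 670.1 -137.7] [90.8 48.5] 8.7 circ [ 669.7 -137.1] 50.6 mean [ 0.6713 -0.1366  0.0613]
bin 1590 rect [ 673.5 -136.7] [162. 132.] 8.8 circ [ 673.4 -137.1] 102.8 mean [ 0.6766 -0.1353  0.0391]
cup 2583 rect [467.7  20.2] [61.9 60.1] 87.5 circ [467.4  20.2] 31.2 mean [0.4713 0.0183 0.1245]
spoon 617 rect [693.1  -4.3] [51.  81.6] 87.8 circ [691.9  -4.5] 46.9 mean [ 0.6949 -0.0031  0.098 ]
[ 0.59194966 -0.12934433  0.30812324]h.py:43: RuntimeWarning: Mean of empty slice.
  print(n,len(Q),'rect',np.round(b[0],1),np.round(b[1],1),round(b[2],1),'circ',np.round(h[0],1),round(h[1],1),'mean',Q.mean(0).round(4))
  ret = um.true_divide(
```

View pics/w8.png

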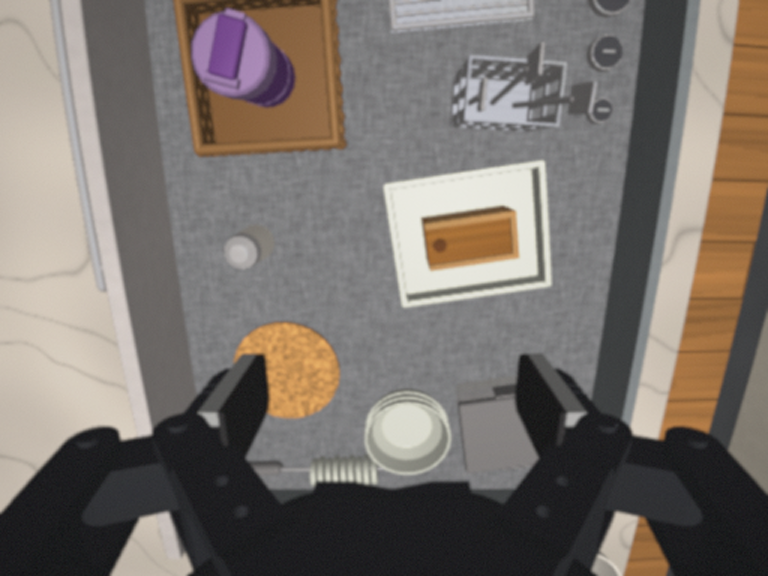

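The box (470,238), cup (235,55) and spoon rack (515,92) are all in place. I'll check the bowl from the side camera, then hand in.

Run:
```python
from h import *
c=cap('side');P=cloud(c);save('s9',c['img'][60:260,150:400],3)
rect('bowl',P,.653,.139,.05,.045,.064)
rect('can',P,.4735,.301,.05,.085,.102)
```

```text
bowl 82 rect [650.2 139.9] [67.  53.6] 53.8 circ [649.3 141.1] 33.9 mean [0.6514 0.143  0.0522]
can 71 rect [464.9 283.8] [29.1 54.5] 68.6 circ [468.7 293.5] 27.6 mean [0.464  0.28   0.0949]
```

View pics/s9.png

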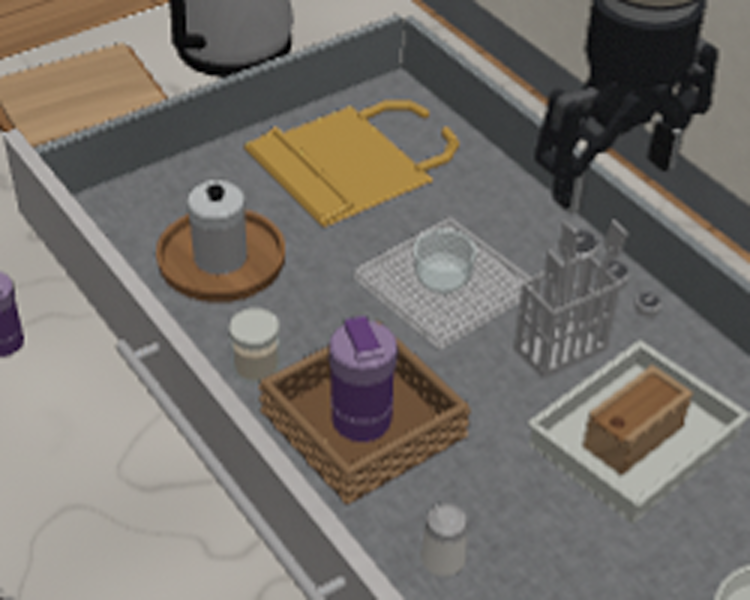

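The bowl (443,262) is central on the rack, the canister (217,235) is in the tray, and everything stands upright.

```bash
python3 -c "
from rig import hand_in
print(hand_in())"
```

```text
the job is handed in; nothing more can be done
None
```

I put all four things upright in the middle of their own containers, with the bowl waiting on the trivet meanwhile and the spoon rack left where it stood, and handed the job in at about 42 s; no verdict came back.

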